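# Push a used dressing pot through the flap of the counter drop box

### The job

Get rid of the used salad-dressing pot: push the drop box's self-closing flap open with one finger and, while that finger keeps it open, push the pot through the doorway with the other finger so that it falls into the box, then take the fingers out and let the flap close. The pot is sticky, so do not let it push against the flap, and slide it gently along the deck without pinching or lifting it. Leave the shaker, the bottle and the bowl where they stand.

Things in the scene. Friction and masses are not known exactly. Their poses are not given: they have to be found in the camera images.
- drop_box: Fixed bare-metal box, 297 mm deep (x), 200 mm wide (y). Origin on the counter under the middle of the flap doorway; x points through the doorway into the box, y left, z up. In front of the doorway (x -140 to +4 mm) lies a flat deck, full width, 80 mm above the counter. Behind the doorway is the bin: side walls 5 mm thick, tops 125 mm above the counter; back wall top 100 mm.
- doorway (a point): Middle of the doorway's sill, on the deck, 80 mm above the counter; axes as the box. The doorway is 110 mm wide (y -55 to +55), without lintel: fingers reach in from above. Either side of it a screen 6 mm thick, 45 mm high above the deck, runs out to y = 100 mm either way.
- bin_floor (a point): Middle of the bin's floor, 77 mm behind the doorway, 6 mm above the counter; axes as the box. The bin is open above; inside it spans 4 to 150 mm behind the doorway and 95 mm to either side. The deck ends 4 mm behind the doorway's middle plane and drops straight to this floor.
- flap (a joint): Grey upright flap filling the doorway: 104 mm long, 42 mm high, 5 mm thick, lower edge 3 mm above the deck. Hinged on a vertical axis at the left post (box frame x = 0, y = +55 mm); swings only inward (box +x). Value 0 = shut, across the doorway; grows as it opens, to 1.45 rad. A light spring (0.05 N m shut, 0.11 N m at 1 rad) shuts it when let go.
- flap_edge (a point): Middle of the flap's free edge, 106 mm from the hinge axis, 104 mm above the counter.
- pot_center (a point): Centre of the used dressing pot: a closed brown-card upright cylinder with a darker ring on its lid, 44 mm in diameter, 26 mm high, about 40 g, loose on the deck in front of the doorway. The point is half-way up, 13 mm above the deck.
- shaker: Bystander: glass shaker with a steel top, 34 mm in diameter, 58 mm high, loose on the left part of the deck. Origin at the centre of its underside.
- bottle: Bystander: white bottle, 64 mm in diameter, 170 mm high, loose on the counter to the left of the box. Origin at the centre of its underside.
- bowl: Bystander: brown soup bowl, 110 mm across the rim, 55 mm high, loose on the counter to the right of the box. Origin at the centre of its underside.
Things that resemble listed ones, but are neither listed nor needed, are in the scene too. Leave any red or turquoise look-alike of the part that bears pot_center alone.

How it is judged:
By the outcome, as a careful person would: the job done as asked, in the order asked, and still so for the second after the job is handed in, with the robot touching nothing.
It also fails if it takes over 40 s, if anything falls off the work surface, if the arm or the gripper's body presses on something with over 40 N, if the wrist force passes 120 N, or if a joint passes its speed limit or range.

### The arm

A 6-joint arm with a two-finger parallel gripper is mounted at the origin on the work surface. World frame = base frame: x ahead of the robot, y to its left, z up, the work surface at z = 0. Lengths are in m, angles in rad, forces in N, time in s.
With the tool pointing down it reaches from about 0.4 to 0.925 m from the base axis. Payload 3.4 kg.
Tool frame: the origin (TCP) lies midway between the tips of the shut fingers; the grasp point (between the pads) lies 19 mm behind it; z points along the fingers, y is the line along which they close (so a half turn about z gives the same grasp; the last joint's range is limited). The gripper opens to 85 mm and grips with 20 to 120 N. Pads are 22 mm wide; open, the fingers measure 114 mm over their backs; the gripper's body (76 mm by 85 mm) begins 54 mm behind the grasp point. The pads swing forward as they close: fully open they stand 13 mm farther back than shut.
Start: joints at [1.085, 0.307, 1.506, -0, 1.328, -0.073], TCP at [0.231, 0.527, 0.231] pointing down, gripper open.
Joint ranges: [-3.12, 3.12], [-1.05, 2.28], [0.14, 2.33], [-1.42, 4.57], [0.1, 2.73], [-2.68, 2.68]. Speed limits (rad/s): [2.57, 2.57, 3.14, 3.14, 3.14, 3.14].

### API

Orientations are given as a unit quaternion [x, y, z, w].
In Python, from cell import robot gives the robot as it stands. The module is installed in compiled form; this text tells all that it offers.
- The arm moves only by the tool arm_command, never from a script. Its argument "plan" is a list of rows, each a list of 7 numbers: the shift along the tool's x, y, z in mm, then the turn, a rotation vector about the tool's x, y, z in degrees, then the finger opening in mm, from 0 to 85.4. A call has 1 to 20 rows; each row is the pose to reach, as a shift and turn from the pose commanded when the call began, along the tool's axes at that moment; what a row does not reach only later rows make up. A row lasts 1/12 s, in which the tool goes at most 41.7 mm and 7.16 degrees, less where a joint would pass 70% of its speed; a pose out of reach is approached as far as the arm can. A call with a gripper value outside its range is refused whole. The fingers move at their own pace and stop on an object; "grip_force" is the grip in N (left out, the last holds). Time passes only in rows, so rows that repeat a pose let the fingers close. It gives the time, the measured TCP pose, the force, the opening and the grip force at its end, in the units of the state.
- robot.read_state(): the state, without advancing time (a new reading comes with each control period).
- robot.capture(name): name is "side" or "top" or "wrist"; returns a dict with "pixels" (480x640x3 uint8, red, green, blue), "range_z" (480x640 float32, m along the optical axis (not along the pixel's ray), 0 where there is no reading), "mtx" (3x3 intrinsics, pixels), "R" (3x3) and "t" (3): a world point X has camera coordinates R X + t. Camera axes: x right, y down, z forward; pixel columns grow to the right and rows downward; lengths in m; the calibration is good to about 2 mm. A picture is of the moment at which its call begins.
- robot.hand_in(): hands the job in; it is judged then, once.
Trained networks look in a picture, given as the dict that the camera call returned (one of the last four; its "shot" number tells which), for a name from the list of things; names that differ only in an ending like _2 or _b are one class to them, and where a whole thing is asked for, a point or a joint stands for the part that bears it (a point fixed in the world has none). Each returns a list of dicts, best first, with "confidence" (0 to 1); they miss things now and then, are a little off and sometimes report something else, mostly with a low value. They report only what shows in the picture. A call takes as long as a camera call. They do not tell look-alikes from the thing itself.
- robot.outline_of(picture, name): "mask" (480x640 bool, what is visible of it) and "bbox" ([left, top, right, bottom] in pixels, round what is visible of it).
- robot.mark_of(picture, name): "location" ([column, row] in pixels: a listed point, or the origin of a listed thing).
The state is a dict: "time_s": time; "q": joint angles; "joint_velocities": joint speeds; "effort": joint torques, N m; "position": TCP position; "orientation": TCP orientation; "wrist_force": force on the tool from outside, world axes, zero at the start; "ft_torque": the same for the moment, N m; "width": finger opening in m; "finger_force": force on a finger pad.
Only numpy, scipy, OpenCV 4.12 (cv2) and the standard library are available. Lean on these libraries where they do the work, as an engineer would, in place of code of your own. Each camera call takes 0.05 s, during which the arm holds its last target. There are 200 camera calls.

## Working session

There is one attempt and no reset: what is moved stays moved. The work goes in short steps, Python scripts to look and compute and a tool call to move; the robot and the scene stay as the last step left them, time stands still between calls to the robot, and variables do not carry over. Pictures are saved under pics/ and viewed, at most 10 in all, crops included, and the job is handed in when it is done.

Besides the shell and the picture viewer there is one more tool, called after ">>>" by a JSON object that holds its "op" and its "data". arm_command: Moves the arm, as the interface text tells. Its arguments: {"type":"object","properties":{"plan":{"type":"array"},"grip_force":{"type":"number"}},"required":["plan"]}

```bash
mkdir -p pics; cat > h.py <<'E'
import numpy as np, cv2
from cell import robot
def world(p,uv,z=None,rad=2):
    u,v=uv
    if z is None:
        r=p["range_z"][int(v)-rad:int(v)+rad+1,int(u)-rad:int(u)+rad+1]; d=np.median(r[r>0])
    K=p["mtx"];ray=np.linalg.inv(K)@[u,v,1.]
    R,t=p["R"],p["t"]
    if z is None: return R.T@(ray*d-t)
    o=-R.T@t; w=R.T@ray
    return o+w*(z-o[2])/w[2]
def cloud(p,mask):
    v,u=np.nonzero(mask&(p["range_z"]>0)); d=p["range_z"][v,u]
    c=(np.linalg.inv(p["mtx"])@np.stack([u,v,np.ones_like(u)]))*d
    return (p["R"].T@(c-p["t"][:,None])).T
def save(p,n): cv2.imwrite("pics/"+n,p["pixels"][:,:,::-1])
E
python3 - <<'E'
from h import *
np.set_printoptions(precision=4,suppress=True)
ims=[]
for c in("top","side"):
    p=robot.capture(c); ims.append(p["pixels"])
    print(c,"cam",-p["R"].T@p["t"])
    for n in("doorway","flap_edge","pot_center","drop_box","bin_floor"):
        for m in robot.mark_of(p,n)[:3]: print(n,m["location"],round(m["confidence"],2),world(p,m["location"]))
    for n in("pot_center","shaker","bottle","bowl","flap","drop_box"):
        for m in robot.outline_of(p,n)[:3]:
            w=cloud(p,m["mask"]); print("O",n,m["bbox"],round(m["confidence"],2),np.median(w,0),w[:,2].max())
    save(p,c+"0.png")
E
```

```text
top cam [0.4105 0.0488 0.972 ]
doorway [326.3, 221.6] 0.9 [0.5544 0.0426 0.1227]
flap_edge [346.9, 226.4] 0.68 [0.5455 0.002  0.1227]
flap_edge [322.5, 231.3] 0.54 [0.5413 0.0498 0.0797]
pot_center [324.8, 263.9] 0.81 [0.4722 0.0442 0.1073]
pot_center [399.1, 296.6] 0.68 [ 0.4102 -0.1167  0.0269]
pot_center [346.3, 326.8] 0.66 [ 0.345  -0.0039  0.0273]
drop_box [321.9, 231.7] 0.67 [0.5404 0.0511 0.0803]
bin_floor [327.4, 191.6] 0.75 [0.6428 0.0403 0.0061]
O pot_center [336.2, 313.2, 360.4, 338.4] 0.84 [ 0.3467 -0.0097  0.0271] 0.03228524292427033
O pot_center [314.0, 253.0, 334.0, 274.3] 0.78 [0.4738 0.044  0.107 ] 0.11353303321396864
O pot_center [389.3, 286.3, 404.7, 305.2] 0.75 [ 0.4115 -0.1099  0.0269] 0.031802054922007245
O shaker [270.9, 240.5, 287.5, 256.1] 0.51 [0.4986 0.1308 0.138 ] 0.14245457152815869
O shaker [256.7, 136.6, 391.4, 302.3] 0.17 [0.5791 0.0465 0.0789] 0.13792758071797523
O bottle [184.8, 167.8, 231.9, 212.3] 0.61 [0.6149 0.2763 0.1138] 0.17476297145997907
O bowl [425.0, 219.0, 480.1, 268.0] 0.97 [ 0.5301 -0.2333  0.0246] 0.05919504033091865
O flap [294.5, 213
[... 567 characters left out ...]
ot_center [287.5, 249.3, 315.0, 277.4] 0.96 [0.4683 0.0396 0.1054] 0.11009686462565907
O pot_center [218.0, 306.2, 241.0, 335.9] 0.64 [0.3356 0.0705 0.0257] 0.030732342927433254
O pot_center [325.0, 352.4, 350.8, 386.7] 0.6 [ 0.4065 -0.1147  0.0258] 0.031080225305081637
O shaker [269.0, 201.1, 288.5, 237.6] 0.78 [0.4939 0.1248 0.1236] 0.14136705211805356
O bottle [262.6, 112.0, 295.8, 193.7] 0.88 [0.6121 0.2725 0.09  ] 0.17276207044017317
O bowl [407.0, 333.3, 476.4, 398.6] 0.78 [ 0.5396 -0.2174  0.0253] 0.05854997649407589
O flap [319.7, 201.7, 351.8, 256.5] 0.6 [0.5558 0.0525 0.1091] 0.12907962676531717
O drop_box [241.3, 163.1, 445.3, 339.5] 0.74 [0.5543 0.0342 0.0783] 0.12913843872000288
```

View pics/top0.png

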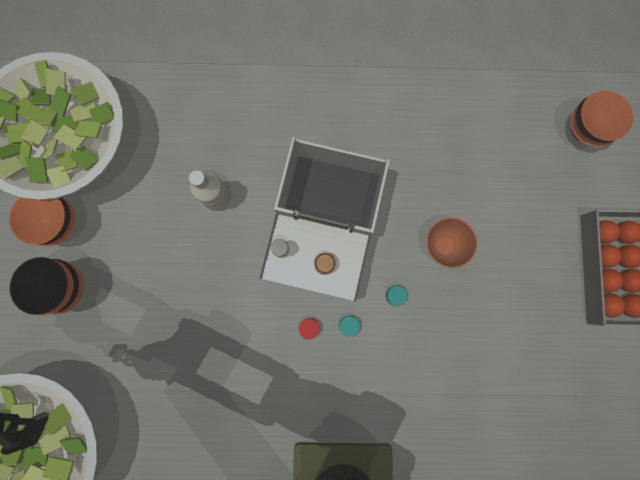

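View pics/side0.png

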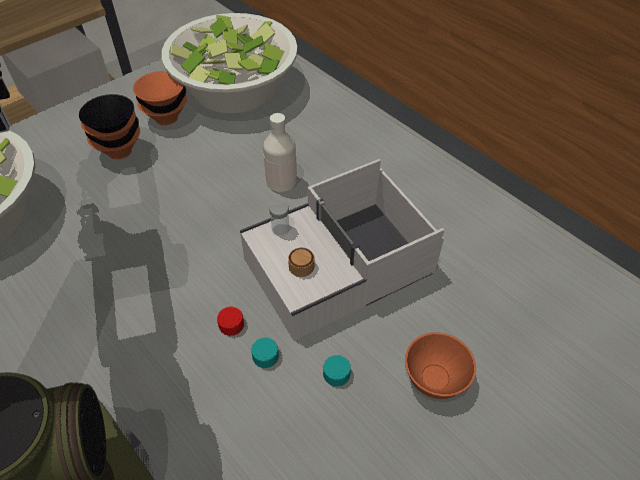

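The top view shows the brown pot at about (325, 264) on the deck, with the flap at roughly y=222 across the doorway and the shaker at (280, 247). The box is yawed a few degrees. The red and turquoise look-alikes are on the counter at (309, 328), (350, 326) and (397, 296). The side view agrees, with the pot at (301, 262). Next I fit the box pose.

```bash
python3 - <<'E'
from h import *
from scipy.spatial.transform import Rotation as Ro
from scipy.optimize import least_squares
np.set_printoptions(precision=4,suppress=True)
s=robot.read_state();R=Ro.from_quat(s["orientation"]).as_matrix();print(s["position"],R,s["width"],s["time_s"])
for c in("top","side"):
    p=robot.capture(c);w=cloud(p,np.ones((480,640),bool))
    ok=(abs(w[:,0]-.55)<.2)&(abs(w[:,1]-.045)<.16);w=w[ok]
    d=w[(w[:,2]>.074)&(w[:,2]<.086)]
    d=d[d[:,0]<.6]
    r=cv2.minAreaRect(d[:,:2].astype(np.float32));print(c,"deck",r)
    t=w[(w[:,2]>.116)&(w[:,2]<.132)&(w[:,0]>.5)]
    print("tops",cv2.minAreaRect(t[:,:2].astype(np.float32)))
    # screen+flap line fit via deck-edge search
    l=w[(w[:,2]>.119)&(w[:,2]<.13)&(w[:,0]>.51)&(w[:,0]<.6)]
    # max-consensus line
    best=max(((a,b) for a in np.radians(np.arange(-25,5,.5)) for b in np.arange(.5,.6,.001)),key=lambda q:(abs(l[:,:2]@[np.cos(q[0]),np.sin(q[0])]-q[1])<.004).sum())
    i=abs(l[:,:2]@[np.cos(best[0]),np.sin(best[0])]-best[1])<.006
    v=cv2.fitLine(l[i,:2].astype(np.float32),cv2.DIST_HUBER,0,.01,.01).ravel();e=l[i,:2]@v[:2]
    print("screen",np.degrees(best[0]),best[1],v,np.degrees(np.arctan2(v[1],v[0])),"ends",v[2:]+v[:2]*(e.min()-v[2:]@v[:2]),v[2:]+v[:2]*(e.max()-v[2:]@v[:2]))
    for m in robot.outline_of(p,"pot_center")[:4]:
        q=cloud(p,m["mask"]);q=q[(q[:,2]>.102)&(q[:,2]<.112)]
        if len(q)>50: print("pot",cv2.minEnclosingCircle(q[:,:2].astype(np.float32)),q.mean(0))
    for n in("doorway",):
        for m in robot.mark_of(p,n)[:1]: print(n,world(p,m["location"],.08))
    for m in robot.mark_of(p,"bin_floor")[:1]: print("bf",world(p,m["location"],.006))
E
```

```text
[0.2307 0.5267 0.2313] [[-0.916   0.4012 -0.0001]
 [ 0.4012  0.916  -0.    ]
 [ 0.     -0.0001 -1.    ]] 0.08552242384103434 1.2
top deck ((0.5180183053016663, 0.057901106774806976), (0.20036324858665466, 0.1974896937608719), 77.5348129272461)
tops ((0.6285641193389893, 0.03339264541864395), (0.20061030983924866, 0.1564331352710724), 77.5018539428711)
screen -12.5 0.534 [0.2165 0.9763 0.5581 0.0503] 77.49919 ends [ 0.5362 -0.0486] [0.5794 0.1462]
pot ((0.47402337193489075, 0.04425059258937836), 0.02183869481086731) [0.4738 0.0446 0.1071]
doorway [0.5572 0.0439 0.08  ]
bf [0.636  0.0353 0.006 ]
side deck ((0.5206940174102783, 0.05824831873178482), (0.2042001485824585, 0.2064673900604248), 77.52314758300781)
tops ((0.5966751575469971, 0.04053184390068054), (0.20416174829006195, 0.22182206809520721), 77.44022369384766)
screen -12.5 0.533 [0.2145 0.9767 0.555  0.0428] 77.61369 ends [ 0.5347 -0.0497] [0.5784 0.1492]
doorway [0.563  0.0508 0.08  ]
bf [0.634  0.0427 0.006 ]
```

>>> {"op": "arm_command", "data": {"plan": [[-430,-338,0,0,0,66.3,85],[-430,-338,0,0,0,66.3,85],[-430,-338,0,0,0,66.3,85],[-430,-338,0,0,0,66.3,85],[-430,-338,0,0,0,66.3,85],[-430,-338,0,0,0,66.3,85],[-430,-338,0,0,0,66.3,85],[-430,-338,0,0,0,66.3,85],[-430,-338,0,0,0,66.3,85],[-430,-338,0,0,0,66.3,85],[-430,-338,0,0,0,66.3,85],[-430,-338,0,0,0,66.3,85],[-430,-338,0,0,0,66.3,85],[-430,-338,0,0,0,66.3,85],[-430,-338,0,0,0,66.3,85],[-430,-338,0,0,0,66.3,85],[-430,-338,0,0,0,66.3,85],[-430,-338,0,0,0,66.3,85]]}}

```text
time_s: 3.1
position: [0.488, 0.046, 0.2313]
orientation: [0.706, 0.708, -0.0, -0.0]
wrist_force: [0.1, 0.4, -0.5]
width: 0.0849
finger_force: 0.0
```

```bash
python3 - <<'E'
from h import *
from scipy.spatial.transform import Rotation as Ro
np.set_printoptions(precision=4,suppress=True)
s=robot.read_state();print(s["position"],Ro.from_quat(s["orientation"]).as_matrix(),s["width"],s["q"],s["wrist_force"])
p=robot.capture("wrist");save(p,"w1.png")
for n in("pot_center","flap_edge","doorway"):
    for m in robot.mark_of(p,n)[:2]: print(n,m["location"],round(m["confidence"],2),world(p,m["location"]))
for m in robot.outline_of(p,"pot_center")[:3]:
    q=cloud(p,m["mask"]);q=q[(q[:,2]>.102)&(q[:,2]<.112)]
    if len(q)>50: print("pot",cv2.minEnclosingCircle(q[:,:2].astype(np.float32)),q.mean(0))
w=cloud(p,np.ones((480,640),bool));l=w[(w[:,2]>.120)&(w[:,2]<.13)&(abs(w[:,0]-.557)<.05)]
l=l[abs(l[:,:2]@[.9763,-.2164]-.534)<.012]
b=(l[:,:2])@np.array([[.9763,.2164],[-.2164,.9763]]);print(len(b),np.percentile(b,[1,50,99],axis=0))
E
```

```text
[0.488  0.046  0.2313] [[-0.0029  1.     -0.0006]
 [ 1.      0.0029  0.0005]
 [ 0.0005 -0.0006 -1.    ]] 0.08487947749789727 [0.0075 0.1886 1.6749 0.0005 1.2787 0.0044] [ 0.1409  0.3863 -0.494 ]
pot_center [250.7, 344.0] 0.97 [ 0.4125 -0.0995  0.0277]
pot_center [303.3, 228.9] 0.78 [0.4735 0.0504 0.108 ]
flap_edge [397.8, 290.3] 0.59 [0.5455 0.002  0.1092]
doorway [413.5, 222.5] 0.61 [0.5566 0.0523 0.0959]
pot ((0.4737563729286194, 0.04501737654209137), 0.02201557531952858) [0.4738 0.0463 0.1075]
3438 [[0.5282 0.0698]
 [0.5334 0.1931]
 [0.5449 0.2678]]
```

View pics/w1.png

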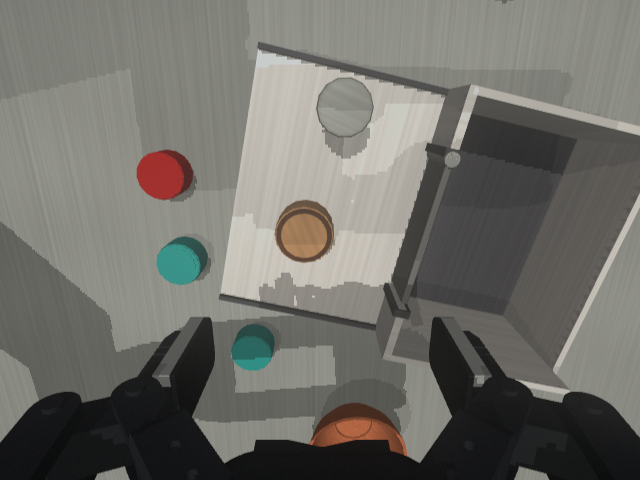

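The wrist view shows the pot at (304, 232), lined up between the two fingers (pads near x=190 and x=450). The flap runs from its hinge at (452, 158) to its free edge near (397, 300). I'm going down.

>>> {"op": "arm_command", "data": {"plan": [[0,0,40,0,0,0,85],[0,0,80,0,0,0,85],[0,0,110,0,0,0,85],[0,0,130,0,0,0,85],[0,0,140,0,0,0,85],[0,0,148,0,0,0,85],[0,0,154,0,0,0,85],[0,0,158,0,0,0,85],[0,0,158,0,0,0,85],[0,0,158,0,0,0,85]]}}

```text
time_s: 4.18
position: [0.4895, 0.0447, 0.0738]
orientation: [0.707, 0.707, 0.0, 0.0]
wrist_force: [-0.3, 0.1, 0.5]
width: 0.0851
finger_force: 0.0
```

```bash
python3 - <<'E'
from h import *
p=robot.capture("side");im=p["pixels"][130:370,200:520,::-1];cv2.imwrite("pics/s2.png",cv2.resize(im,None,fx=2.4,fy=2.4,interpolation=cv2.INTER_CUBIC))
E
```

```text
(no output)
```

View pics/s2.png

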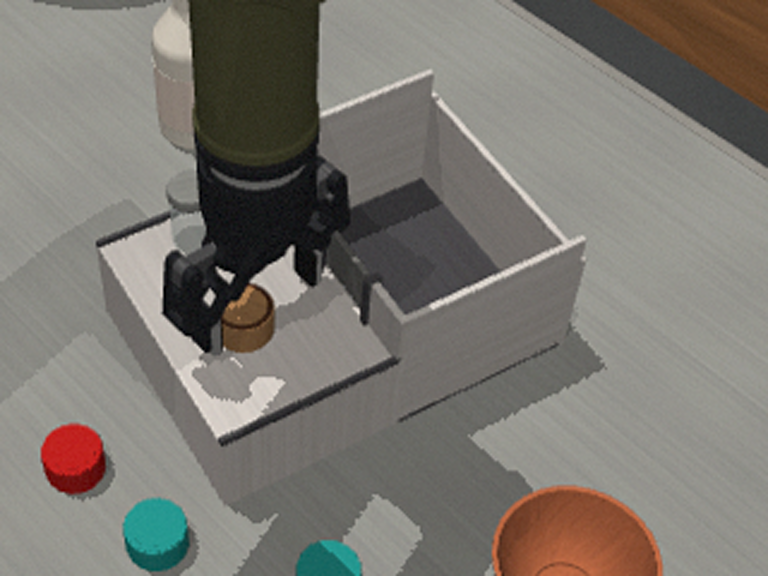

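Side view: the rear finger is behind the pot (245, 315) and the front finger is just short of the flap. Nothing is touching, and the shaker is clear. I'm pushing gently along tool +y.

>>> {"op": "arm_command", "data": {"plan": [[0,4,0,0,0,0,85],[0,8,0,0,0,0,85],[0,12,0,0,0,0,85],[0,17,0,0,0,0,85],[0,22,0,0,0,0,85],[0,27,0,0,0,0,85],[0,32,0,0,0,0,85],[0,37,0,0,0,0,85],[0,42,0,0,0,0,85],[0,47,0,0,0,0,85],[0,52,0,0,0,0,85],[0,55,0,0,0,0,85],[0,55,0,0,0,0,85]]}}

```text
time_s: 5.32
position: [0.5449, 0.0445, 0.0731]
orientation: [0.707, 0.707, 0.0, 0.0]
wrist_force: [-2.7, -0.1, 2.4]
width: 0.0852
finger_force: 1.4
```

```bash
python3 - <<'E'
from h import *
np.set_printoptions(precision=4,suppress=True)
p=robot.capture("side")
for m in robot.outline_of(p,"pot_center")[:3]:
    q=cloud(p,m["mask"]);print(m["bbox"],m["confidence"],np.median(q,0))
a=p["pixels"][130:370,260:500,::-1];p=robot.capture("wrist");b=p["pixels"][:,:,::-1]
for m in robot.outline_of(p,"pot_center")[:3]:
    q=cloud(p,m["mask"]);print(m["bbox"],m["confidence"],np.median(q,0))
cv2.imwrite("pics/s3.png",np.hstack([cv2.resize(a,(380,380)),cv2.resize(b,(420,315)) if 0 else cv2.copyMakeBorder(cv2.resize(b,(420,315)),0,65,0,0,0)]))
E
```

```text
[217.9, 305.1, 244.6, 335.6] 0.82 [0.3359 0.0705 0.0256]
[315.9, 233.9, 334.9, 259.4] 0.73 [0.5193 0.0331 0.105 ]
[320.6, 355.8, 350.6, 386.5] 0.61 [ 0.4062 -0.1151  0.0257]
[201.0, 280.3, 329.2, 417.4] 0.9 [0.5248 0.0521 0.1073]
[97.5, 473.2, 132.7, 480.0] 0.7 [ 0.4038 -0.099   0.0277]
[0.4, 309.6, 5.3, 390.1] 0.65 [ 0.3558 -0.0062  0.0275]
```

View pics/s3.png

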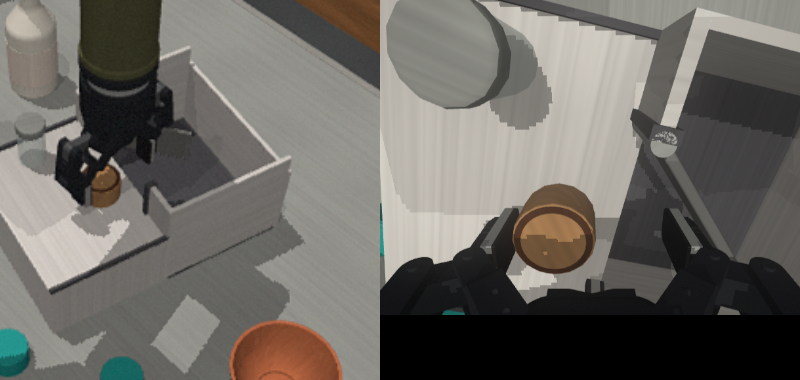

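The flap is held open by the front finger and the pot sits against the rear finger with clear space ahead of it, at (555, 235) in the wrist half. I'm continuing the push.

>>> {"op": "arm_command", "data": {"plan": [[0,4,0,0,0,0,85],[0,9,0,0,0,0,85],[0,14,0,0,0,0,85],[0,19,0,0,0,0,85],[0,24,0,0,0,0,85],[0,28,0,0,0,0,85],[0,32,0,0,0,0,85],[0,36,0,0,0,0,85],[0,40,0,0,0,0,85],[0,44,0,0,0,0,85],[0,48,0,0,0,0,85],[0,50,0,0,0,0,85],[0,50,0,0,0,0,85],[0,50,0,0,0,0,85],[0,50,0,0,0,0,85]]}}

```text
time_s: 6.77
position: [0.5946, 0.0444, 0.0734]
orientation: [0.707, 0.707, 0.0, 0.001]
wrist_force: [0.0, -1.1, 1.4]
width: 0.085
finger_force: 0.7
```

```bash
python3 - <<'E'
from h import *
np.set_printoptions(precision=4,suppress=True)
p=robot.capture("side")
a=p["pixels"][130:370,260:500,::-1];p=robot.capture("wrist");b=p["pixels"][:,:,::-1]
for m in robot.outline_of(p,"pot_center")[:3]:
    q=cloud(p,m["mask"]);print(m["bbox"],m["confidence"],np.median(q,0))
cv2.imwrite("pics/s4.png",np.hstack([cv2.resize(a,(380,380)),cv2.copyMakeBorder(cv2.resize(b,(420,315)),0,65,0,0,0)]))
E
```

```text
[261.8, 255.7, 322.9, 322.0] 0.86 [0.5782 0.0458 0.0492]
```

View pics/s4.png

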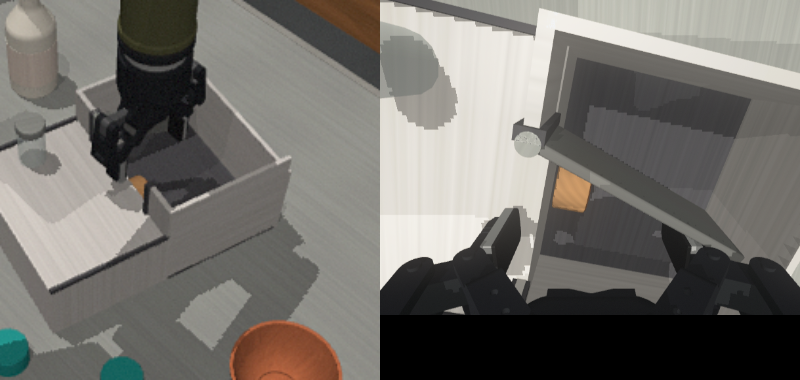

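The pot has dropped and rests on the bin floor (seen at (572, 190), top at z≈0.05). I'm backing out along the same path so the flap closes gently, then lifting.

>>> {"op": "arm_command", "data": {"plan": [[0,-8,0,0,0,0,85],[0,-18,0,0,0,0,85],[0,-28,0,0,0,0,85],[0,-38,0,0,0,0,85],[0,-48,0,0,0,0,85],[0,-58,0,0,0,0,85],[0,-68,0,0,0,0,85],[0,-78,0,0,0,0,85],[0,-88,0,0,0,0,85],[0,-98,0,0,0,0,85],[0,-106,0,0,0,0,85],[0,-106,0,0,0,0,85],[0,-106,-20,0,0,0,85],[0,-106,-50,0,0,0,85],[0,-106,-80,0,0,0,85],[0,-106,-110,0,0,0,85],[0,-106,-140,0,0,0,85],[0,-106,-150,0,0,0,85],[0,-106,-150,0,0,0,85],[0,-106,-150,0,0,0,85]]}}

```text
time_s: 8.58
position: [0.488, 0.0447, 0.223]
orientation: [0.707, 0.707, 0.0, 0.0]
wrist_force: [-0.8, 0.5, -0.5]
width: 0.085
finger_force: 0.0
```

```bash
python3 - <<'E'
from h import *
p=robot.capture("side")
a=p["pixels"][90:410,200:520,::-1];p=robot.capture("wrist");b=p["pixels"][:,:,::-1]
cv2.imwrite("pics/s5.png",np.hstack([cv2.resize(a,(380,380)),cv2.copyMakeBorder(cv2.resize(b,(420,315)),0,65,0,0,0)]))
E
```

```text
(no output)
```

View pics/s5.png

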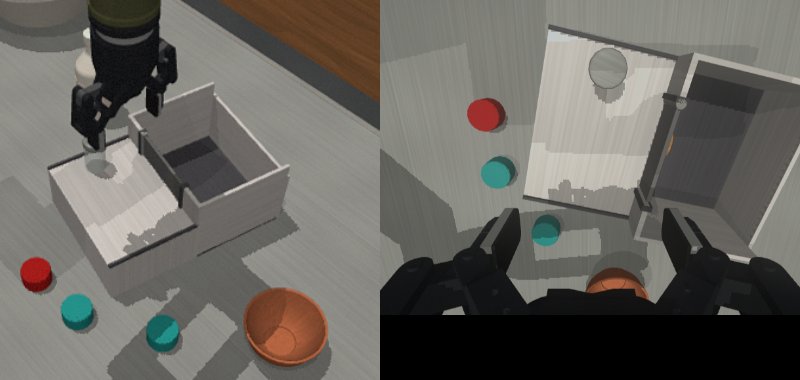

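The flap is shut, the pot is in the bin at (670, 145) in the wrist half, the other things stand where they were, and the fingers are clear.

```bash
python3 -c "
from cell import robot
print(robot.hand_in())"
```

```text
the job is handed in; nothing more can be done
None
```

The pot is in the drop box and the flap has closed behind it; the shaker and bowl look unmoved, the bottle (partly hidden in the last view) was never approached, and the job is handed in (8.6 s on the clock after the last move).

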